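# Lift the hot lid off the red dip pot

### The arm

A 6-joint arm with a two-finger parallel gripper is mounted at the origin on the work surface. World frame = base frame: x ahead of the robot, y to its left, z up, the work surface at z = 0. Lengths are in m, angles in rad, forces in N, time in s.
With the tool pointing down it reaches from about 0.325 to 0.75 m from the base axis. Payload 7.6 kg.
Tool frame: the origin (TCP) lies at the very end of the fingers, on their centre line; the grasp point (between the pads) lies arm.grasp_offset behind it (arm.grasp_offset is the distance from the TCP to the grasp point, in m); y points along the fingers, z is the direction in which the jaws open and shut, and the axes are right-handed (so a half turn about y gives the same grasp; the last joint's range is limited). The gripper opens to 85 mm and grips with 20 to 120 N. Pads are 22 mm wide; open, the fingers measure 114 mm over their backs; the gripper's body (76 mm by 85 mm) begins 54 mm behind the grasp point. The pads swing forward as they close: fully open they stand 13 mm farther back than shut.
Start: joints at [1.119, 0.052, 1.401, -0, 1.689, -0.07], TCP at [0.196, 0.487, 0.231] pointing down, gripper open.
Joint ranges: [-2.9, 2.9], [-0.91, 2.17], [0.12, 2.37], [-1.06, 4.2], [0.26, 2.73], [-2.93, 2.93]. Speed limits (rad/s): [2.57, 2.57, 3.01, 3.14, 3.14, 3.14].

### API

Orientations are given as a rotation vector (axis times angle).
In Python, from workcell import arm, jaws, kin, cams, telemetry gives the robot as it stands. Calls block until the motion is done:
- arm.goto(position, orientation): joint-space move of the TCP to a pose.
- arm.servo_line(position, frame=None, speed=0.15, f_stop=None): straight line of the TCP; frame=None keeps the orientation; speed is the mean speed in m/s. With f_stop (N) it stops when the force on the tool has changed by that much, and returns True; else False.
- arm.movej(angles): joint-space move.
- jaws.ungrasp() and jaws.clamp(strength=None): open the fingers fully, or close them until they stop; strength is the grip in N (None keeps the last).
- arm.sleep(seconds).
- kin.ik(position, orientation): joint angles nearest the present ones, or None.
- cams.snapshot(name): name is "scene" or "top" or "wrist"; returns (picture, depth): 384x512x3 uint8, blue, green, red; 384x512 float32, m along the optical axis (not along the pixel's ray), 0 where there is no reading.
- cams.camera_params(name): a dict with "intrinsics" (3x3 intrinsics, pixels), "T" (4x4, takes a point from camera to world coordinates). Camera axes: x right, y down, z forward; pixel columns grow to the right and rows downward; lengths in m; the calibration is good to about 2 mm. The wrist camera is an equidistant fisheye: a pixel r from the principal point sees the ray r / f radians off the axis. A picture is of the moment at which its call begins: read the wrist's pose just before it. camera_params takes no time and is no camera call; for the wrist camera it gives the pose at the moment of the call.
A pose or a line that the arm cannot do raises arm.PlanningError and nothing moves.
- arm.close_job(): hands the job in, once; it reports no verdict.
Readings, each from a call of its own:
- telemetry.current_time(): time.
- telemetry.current_joints(): joint angles.
- telemetry.current_joint_velocities(): joint speeds.
- telemetry.current_joint_torque(): joint torques, N m.
- telemetry.current_eef_pos(): TCP position.
- telemetry.current_tool_rot(): TCP orientation.
- telemetry.current_force(): force on the tool from outside, world axes, zero at the start.
- telemetry.current_ft_torque(): the same for the moment, N m.
- telemetry.current_opening(): opening from 0.0 (shut) to 1.0 (fully open).
Only numpy, scipy, OpenCV 4.12 (cv2) and the standard library are available. Lean on these libraries where they do the work, as an engineer would, in place of code of your own. Each camera call takes 0.05 s, during which the arm holds its last target. There are 200 camera calls.

### The job

In the stockroom's packing corner, parts are dipped in melted coating; the red pot is hot. Take the yellow-handled lid lifter from its stand, hook it under the red loop of the red pot's lid, lift the lid clear and, keeping it level, set it down gently in the middle of the round cork rest, then hang the lifter back upright in its stand as you found it and let go. The gripper itself must not touch the hot lid, the lid must never be dropped or tipped over, and the blue pot's lid stays where it is.

Things in the scene. Friction and masses are not known exactly. Their poses are not given: they have to be found in the camera images.
- lifter: In mm. Origin: lowest point (saddle) of the hook's bar axis; z up, x to hook tip, at first away from robot. 8 mm bar in xz: shaft at x -34, z 60 to 12; saddle 0,0; tip x 30, z 14. Guard disc 90 wide, z 60-66. Yellow handle 24 (y) by 36 (x), z 66-116: grip across y at z 96. Fixed stand: 2 cheeks along x, 46 apart, 85 high; guard lies centred on them, hook in the gap: lift 70 to clear. 0.25 kg
- lid_red: Steel lid 136 mm wide, red loop, on fixed red pot 124 wide, 80 high. Origin: centre of underside, z up; 104 mm plug z 0-6 in the pot, plate z 6-10 on its rim. Loop: 8 mm bar in yz plane, legs y +-36 up to z 34, then sloping to a peak at y 0 (bar axis z 64). Opening at y 0: z 10-60; hook enters along x, either side. x points away from robot within 0.6 rad. 0.26-0.46 kg, mass centre on axis.
- lid_blue: Lid of the same make and size as the red one, but with a blue loop, on a fixed blue pot of the same size. Leave it alone. Its loop's top is 68 mm above its origin (142 mm above the table). The two pots may stand either way round.
- rest: Fixed round rest on the table: a cork disc 152 mm across on a dark steel plate 170 mm across. Origin: centre of its underside on the table, z up; the cork's top, on which the lid's plug comes to lie, is at z = 15 mm.
Things that resemble listed ones, but are neither listed nor needed, are in the scene too. What is shaped like the lid_red but green is not meant.

How it is judged:
By the outcome, as a careful person would: the job done as asked, in the order asked, and still so for the second after the job is handed in, with the robot touching nothing.
It also fails if it takes over 69 s, if anything falls off the work surface, if the arm or the gripper's body presses on something with over 40 N, if the wrist force passes 120 N, or if a joint passes its speed limit or range.

## Working session

There is one attempt and no reset: what is moved stays moved. The work goes in short steps, each a Python script; the robot and the scene stay as the last script left them, time stands still between calls to the robot, and variables do not carry over. Pictures are saved under pics/ and viewed, and the job is handed in when it is done.

```bash
mkdir -p pics; ls; python3 - <<'E'
from workcell import arm,jaws,kin,cams,telemetry as t
import cv2,numpy as np
for n in("scene","top"):
    p,d=cams.snapshot(n); cv2.imwrite(f"pics/{n}0.png",p); np.save(f"{n}0.npy",d)
    c=cams.camera_params(n); print(n,c["intrinsics"],c["T"])
print(t.current_time(),t.current_tool_rot(),arm.grasp_offset)
E
```

```text
pics
scene [[437.43237718   0.         264.03403159]
 [  0.         437.43237718 189.55585203]
 [  0.           0.           1.        ]] [[ 0.85919299  0.37714198 -0.34576196  1.04558123]
 [ 0.51164157 -0.63754694  0.57598334 -0.73921812]
 [-0.00321199 -0.67178704 -0.74073738  1.04682109]
 [ 0.          0.          0.          1.        ]]
top [[389.90727563   0.         258.72058084]
 [  0.         389.90727563 191.7253899 ]
 [  0.           0.           1.        ]] [[-0.00646125 -0.98840362  0.15171205  0.4459424 ]
 [-0.99997579  0.00599435 -0.00353469  0.01061995]
 [ 0.00258428 -0.15173121 -0.98841841  1.03835581]
 [ 0.          0.          0.          1.        ]]
0.1 [-1.55133409  0.29985933 -0.29928532] 0.0187
```

View pics/scene0.png

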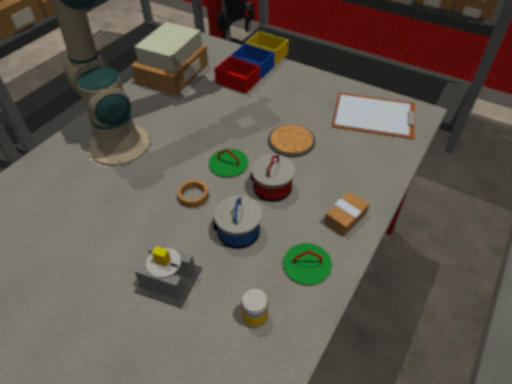

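View pics/top0.png

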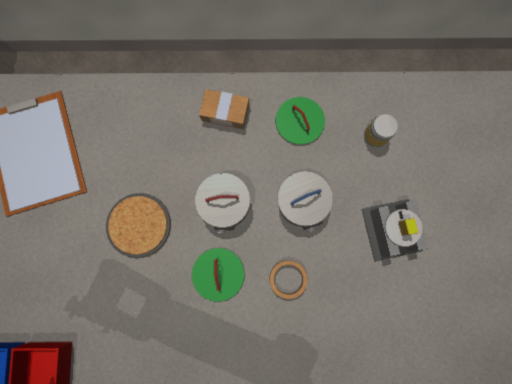

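The top view shows the lifter with its yellow handle and stand at about (405,228), the red pot at (222,200), the blue pot at (305,198) and the cork rest at (138,224). The green lids with red loops at (300,120) and (218,275) are decoys. Next I'll enlarge the crops and measure.

```bash
cat > h.py <<'E'
from workcell import arm,jaws,kin,cams,telemetry as t
import cv2,numpy as np
from scipy.spatial.transform import Rotation as R
def cloud(n,d,mask=None):
    c=cams.camera_params(n);K=c["intrinsics"];T=c["T"]
    v,u=np.nonzero((d>0) if mask is None else mask&(d>0)); z=d[v,u]
    P=np.c_[(u-K[0,2])/K[0,0]*z,(v-K[1,2])/K[1,1]*z,z]
    return P@T[:3,:3].T+T[:3,3],u,v
def ray(n,u,v,z):
    c=cams.camera_params(n);K=c["intrinsics"];T=c["T"]
    r=T[:3,:3]@np.array([(u-K[0,2])/K[0,0],(v-K[1,2])/K[1,1],1]);o=T[:3,3]
    return o+r*(z-o[2])/r[2]
def rv(th):
    "tool down (y=-z), jaw axis tool z at angle th in the xy plane"
    z=np.array([np.cos(th),np.sin(th),0]);y=np.array([0,0,-1.]);x=np.cross(y,z)
    return R.from_matrix(np.c_[x,y,z]).as_rotvec()
E
python3 - <<'E'
from h import *
p=cv2.imread("pics/top0.png");d=np.load("top0.npy")
tiles=[cv2.resize(p[y-40:y+40,x-50:x+50],None,fx=4,fy=4,interpolation=cv2.INTER_CUBIC) for x,y in((405,228),(222,200),(305,198),(138,224))]
cv2.imwrite("pics/crop.png",np.vstack([np.hstack(tiles[:2]),np.hstack(tiles[2:])])[:600])
P,u,v=cloud("top",d);hsv=cv2.cvtColor(p,cv2.COLOR_BGR2HSV)[v,u].astype(int)
def sel(c,r=40): return (abs(u-c[0])<r)&(abs(v-c[1])<r)
def show(n,m):
    q=P[m]; print(n,m.sum(),np.round(q.mean(0),4),'z',np.round(np.percentile(q[:,2],[5,50,95]),4)); return q
H,S,V=hsv.T
y=show("yellow top",sel((405,228),25)&(abs(H-28)<6)&(S>150)&(P[:,2]>.12))
print(cv2.minAreaRect((y[:,:2]*1000).astype(np.float32)))
for n,c in(("red",(222,200)),("blue",(305,198))):
    m=sel(c,38)&(S<60)&(abs(P[:,2]-.084)<.008); q=show(n+" plate",m)
    print(cv2.minEnclosingCircle((q[:,:2]*1000).astype(np.float32)))
    m=sel(c,38)&(S>100)&(P[:,2]>.1); q=show(n+" loop",m)
    w,E=np.linalg.eigh(np.cov(q[:,:2].T)); print("dir",E[:,1],np.ptp((q[:,:2]-q[:,:2].mean(0))@E[:,1]))
m=sel((138,224))&(S>110)&(abs(P[:,2]-.015)<.008); q=show("cork",m);print(cv2.minEnclosingCircle((q[:,:2]*1000).astype(np.float32)))
m=sel((405,228),45)&(P[:,2]>.07)&(P[:,2]<.1)&(S<60); q=show("cheeks/gd",m);print(cv2.minAreaRect((q[:,:2]*1000).astype(np.float32)))
m=sel((405,228),45)&(P[:,2]>.08)&(P[:,2]<.105)&(S<60)&(V>130); q=show("guard",m);print(cv2.minEnclosingCircle((q[:,:2]*1000).astype(np.float32)))
E
```

```text
yellow top 151 [ 0.5012 -0.3412  0.1422] z [0.139  0.1424 0.1451]
((501.4732971191406, -341.6868896484375), (33.466224670410156, 21.860393524169922), 10.681004524230957)
red plate 2222 [0.5733 0.0978 0.0849] z [0.0823 0.0849 0.0877]
((574.4078979492188, 98.1518325805664), 67.93925476074219)
red loop 68 [0.5733 0.0964 0.1276] z [0.1136 0.1273 0.1415]
dir [-0.09419983  0.99555331] 0.07436464446804943
blue plate 2221 [ 0.5761 -0.1059  0.0851] z [0.0825 0.0851 0.0879]
((577.1002807617188, -106.0550765991211), 67.90296936035156)
blue loop 47 [ 0.5751 -0.1041  0.1287] z [0.1145 0.1296 0.1417]
dir [-0.3932265   0.91944163] 0.07096114440026789
cork 2635 [0.5177 0.3262 0.0157] z [0.0126 0.0156 0.0187]
((518.7763671875, 327.1361999511719), 76.34042358398438)
cheeks/gd 1502 [ 0.5009 -0.3365  0.089 ] z [0.0785 0.0904 0.0948]
((502.51483154296875, -342.70916748046875), (119.81612396240234, 96.37183380126953), 11.425004959106445)
guard 712 [ 0.5015 -0.3402  0.0923] z [0.089  0.0923 0.0952]
((516.6945190429688, -347.99884033203125), 59.19966506958008)
```

View pics/crop.png

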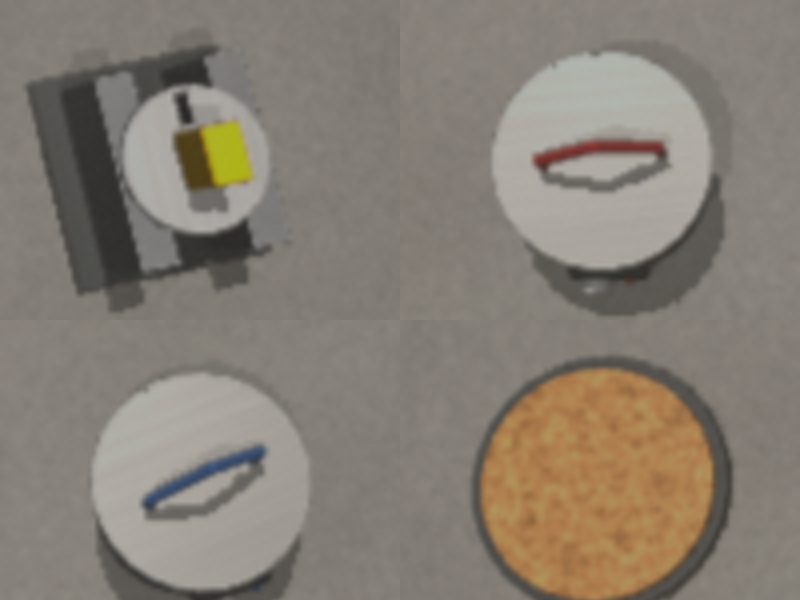

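```bash
cat >> h.py <<'E'
L=np.array([.5013,-.3415,.025]);LY=.187     # lifter saddle and yaw in stand
D=np.array([.5740,.0978,.074]);DY=.094      # red lid
C=np.array([.5185,.3268,.015]);CY=.25        # rest, chosen yaw there
G=.096-.0187                                 # saddle -> TCP height
ex=lambda a:np.array([np.cos(a),np.sin(a),0])
SG=1
def tcp(s): return np.asarray(s)+[0,0,G]
def ori(yaw): return rv(yaw+SG*np.pi/2)
E
python3 - <<'E'
import h
from h import *
Z=np.array([0,0,1.])
for s in(1,-1):
    h.SG=s
    for n,p,y in(("stand",L,LY),("up",L+.15*Z,LY),("pre",D-.07*ex(DY)+.028*Z,DY),("preup",D-.07*ex(DY)+.15*Z,DY),("lift",D+.14*Z,DY),("restup",C+.14*Z,CY),("rest",C+.028*Z,CY),("back",C+.028*Z-.075*ex(CY),CY)):
        q=kin.ik(tcp(p),ori(y)); print(s,n,None if q is None else np.round(q,2))
E
```

```text
1 stand [-0.66  0.35  1.32  0.    1.47 -2.42]
1 up [-0.66  0.28  1.1   0.    1.76 -2.42]
1 pre [ 0.11  0.04  1.52 -0.    1.58 -1.56]
1 preup [ 0.11  0.01  1.3  -0.    1.83 -1.56]
1 lift [ 0.11  0.21  1.11 -0.    1.82 -1.56]
1 restup [ 0.5   0.3   1.12  0.    1.72 -1.32]
1 rest [ 0.5   0.36  1.28  0.    1.51 -1.32]
1 back [ 0.54  0.16  1.51  0.    1.47 -1.28]
-1 stand [-0.66  0.35  1.32  0.    1.47  0.72]
-1 up [-0.66  0.28  1.1   0.    1.76  0.72]
-1 pre [ 0.11  0.04  1.52 -0.    1.58  1.58]
-1 preup [ 0.11  0.01  1.3  -0.    1.83  1.58]
-1 lift [ 0.11  0.21  1.11 -0.    1.82  1.58]
-1 restup [ 0.5   0.3   1.12 -0.    1.72  1.82]
-1 rest [ 0.5   0.36  1.28 -0.    1.51  1.82]
-1 back [ 0.54  0.16  1.51 -0.    1.47  1.86]
```

SG=-1 needs the smaller wrist turn, so I'll use it. I'll go above the lifter and take one close look.

```bash
sed -i 's/^SG=1/SG=-1/' h.py; cat >> h.py <<'E'
def wcloud():
    c=cams.camera_params("wrist");p,d=cams.snapshot("wrist");K=c["intrinsics"];T=c["T"]
    v,u=np.nonzero(d>0);z=d[v,u];x=(u-K[0,2])/K[0,0];y=(v-K[1,2])/K[1,1]
    r=np.hypot(x,y)+1e-9;k=np.tan(np.minimum(r,1.5))/r
    return p,np.c_[x*k*z,y*k*z,z]@T[:3,:3].T+T[:3,3],u,v
E
python3 - <<'E'
from h import *
arm.goto(tcp(L+[0,0,.15]),ori(LY))
p,P,u,v=wcloud();cv2.imwrite("pics/w1.png",p)
H,S,V=cv2.cvtColor(p,cv2.COLOR_BGR2HSV)[v,u].astype(int).T
m=(abs(H-28)<6)&(S>130)&(abs(P[:,2]-.141)<.006)
q=P[m];print(m.sum(),q.mean(0),cv2.minAreaRect((q[:,:2]*1000).astype(np.float32)))
m=(abs(P[:,2]-.091)<.004)&(np.hypot(*(P[:,:2]-L[:2]).T)<.06)&(S<70)&(V>130);q=P[m]
print(m.sum(),q.mean(0),cv2.minEnclosingCircle((q[:,:2]*1000).astype(np.float32)))
print(t.current_time(),t.current_eef_pos())
E
```

```text
839 [ 0.50355425 -0.3407547   0.14031286] ((502.8485107421875, -340.97003173828125), (33.9246711730957, 20.522123336791992), 10.250406265258789)
3963 [ 0.50574559 -0.34011634  0.09053834] ((501.9794921875, -341.1866149902344), 45.14018249511719)
3.2417 [ 0.50170263 -0.34088949  0.25237733]
```

View pics/w1.png

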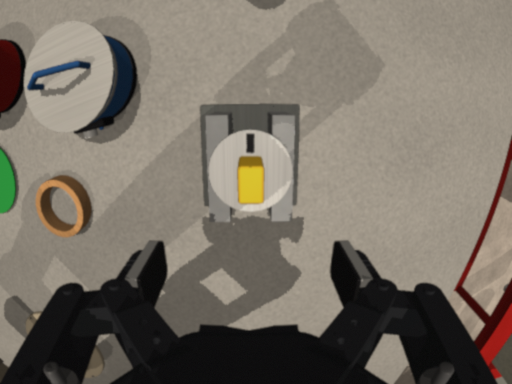

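The wrist view shows the handle at (251,180), guard centred there, hook mark at (250,142) pointing away from the robot. The guard centre is (0.502, -0.341) with radius 45 mm, which matches the 90 mm given. Now I'll grip it.

```bash
sed -i 's/^L=.*/L=np.array([.5020,-.3411,.025]);LY=.181/' h.py
python3 - <<'E'
from h import *
arm.servo_line(tcp(L+[0,0,.06]),ori(LY),speed=.15)
print(arm.servo_line(tcp(L),speed=.06,f_stop=8),t.current_eef_pos(),t.current_force())
jaws.clamp(70);print(t.current_opening(),t.current_force(),t.current_eef_pos(),t.current_tool_rot(),t.current_time())
arm.servo_line(tcp(L+[0,0,.08]),speed=.08)
arm.servo_line(tcp(L+[0,0,.19]),speed=.15)
print(t.current_force(),t.current_opening())
arm.goto(tcp(D-.07*ex(DY)+[0,0,.14]),ori(DY))
p,d=cams.snapshot("scene");cv2.imwrite("pics/s2.png",cv2.resize(p[80:272,150:406],None,fx=3,fy=3))
p,P,u,v=wcloud();cv2.imwrite("pics/w2.png",p)
print(t.current_time(),t.current_force())
E
```

```text
False [ 0.50224559 -0.34128826  0.10290667] [ 0.15722056  0.12185676 -0.01595925]
0.2732209983302337 [ 0.50021694 -0.2126803   1.51208399] [ 0.50214623 -0.34128382  0.10264918] [-0.19238079  2.12581035 -2.1270549 ] 5.7333
[-0.63322216 -0.21988783 -2.71964601] 0.27349555482000987
9.4583 [ 0.76378881  0.40072141 -2.60377819]
```

View pics/s2.png

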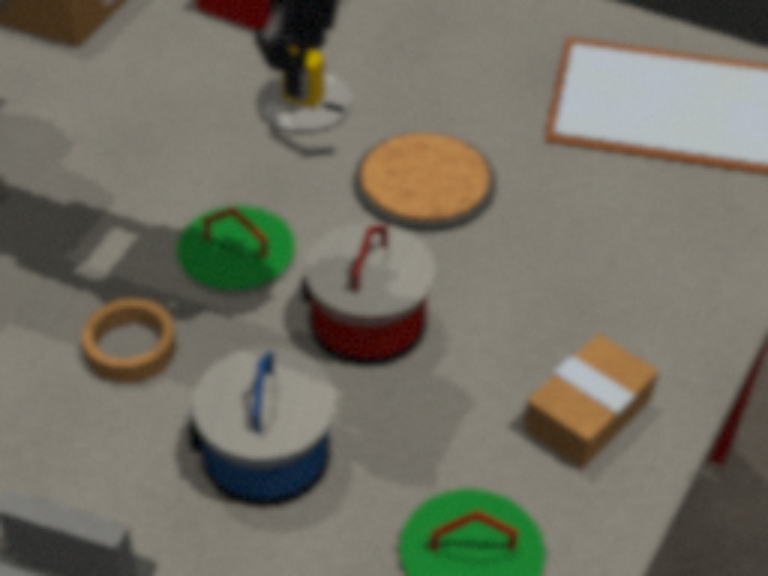

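View pics/w2.png

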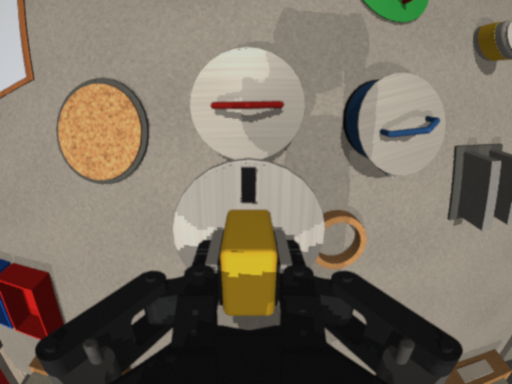

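The lifter is held level, with its mark at (248,185). The red loop is square to it at (247,105), between white plate edges. The blue loop at (410,128) is well clear. I'll refine the lid and rest positions from this view, then hook.

```bash
python3 - <<'E'
from h import *
p,P,u,v=wcloud()
H,S,V=cv2.cvtColor(p,cv2.COLOR_BGR2HSV)[v,u].astype(int).T
f=lambda m:(m.sum(),P[m].mean(0),cv2.minEnclosingCircle((P[m][:,:2]*1000).astype(np.float32)))
print(f((abs(P[:,2]-.084)<.004)&(np.hypot(*(P[:,:2]-D[:2]).T)<.074)&(S<60)))
print(f((abs(P[:,2]-.015)<.005)&(np.hypot(*(P[:,:2]-C[:2]).T)<.082)&(S>90)))
m=(P[:,2]>.1)&(P[:,2]<.15)&(np.hypot(*(P[:,:2]-D[:2]).T)<.05)&(S>110)&(u>190)&(u<305)&(v<125)
q=P[m];w,E=np.linalg.eigh(np.cov(q[:,:2].T));print(m.sum(),q.mean(0),q.max(0),E[:,1],t.current_eef_pos())
E
```

```text
(np.int64(9579), array([0.57508406, 0.09999389, 0.08349357]), ((574.4501342773438, 99.98039245605469), 68.31913757324219))
(np.int64(6316), array([0.52042116, 0.32456576, 0.01451946]), ((518.30615234375, 330.34326171875), 78.25653839111328))
449 [0.57454507 0.10007635 0.12641267] [0.58152117 0.1384021  0.1426633 ] [-0.10450018  0.99452487] [0.50457595 0.09042399 0.29118434]
```

```bash
sed -i 's/^D=.*/D=np.array([.5745,.0992,.074]);DY=.10/' h.py
python3 - <<'E'
from h import *
a=D-.068*ex(DY)
arm.servo_line(tcp(a+[0,0,.09]),ori(DY),speed=.12)
print(arm.servo_line(tcp(a+[0,0,.027]),speed=.06,f_stop=6))
print(arm.servo_line(tcp(D+[0,0,.027]),speed=.05,f_stop=5),t.current_eef_pos()-tcp(D),t.current_force(),t.current_time())
p,d=cams.snapshot("scene");cv2.imwrite("pics/s3.png",cv2.resize(p[120:220,200:330],None,fx=5,fy=5))
p,P,u,v=wcloud();cv2.imwrite("pics/w3.png",p)
E
```

```text
False
False [-1.58274122e-04  2.43477445e-06  2.70710170e-02] [ 0.29236946  0.09346664 -2.17797259] 12.7833
```

View pics/s3.png

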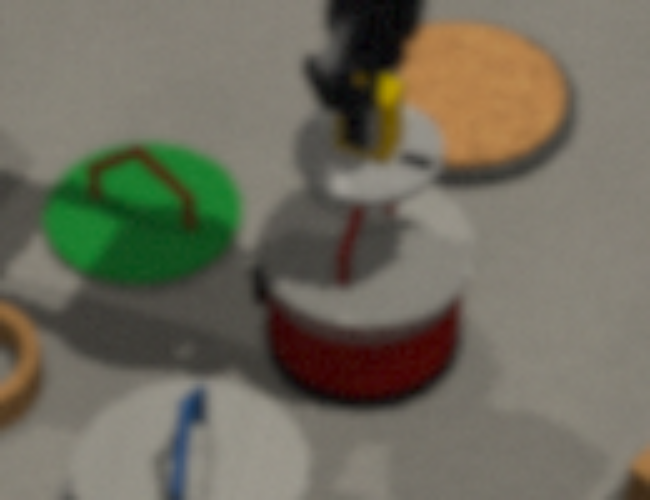

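View pics/w3.png

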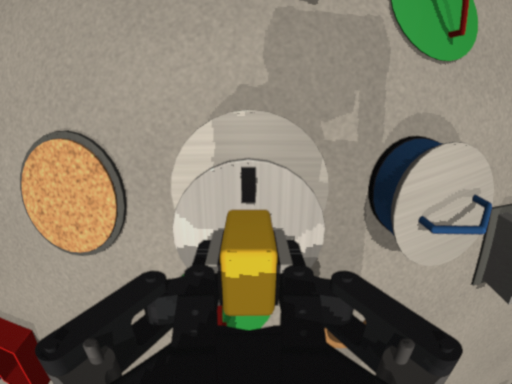

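The hook is in the loop with no contact force. The guard sits centred over the red lid, both loop legs show below it at (345,265) and (392,208). I'll lift slowly and check the load.

```bash
python3 - <<'E'
from h import *
arm.servo_line(tcp(D+[0,0,.05]),speed=.04)
arm.servo_line(tcp(D+[0,0,.075]),speed=.02);arm.sleep(.2)
print(t.current_force(),t.current_ft_torque())
arm.servo_line(tcp(D+[0,0,.135]),speed=.05);arm.sleep(.2)
print(t.current_force(),t.current_opening(),t.current_time())
p,d=cams.snapshot("scene");cv2.imwrite("pics/s4.png",cv2.resize(p[100:220,190:330],None,fx=5,fy=5))
p,P,u,v=wcloud();cv2.imwrite("pics/w4.png",p)
E
```

```text
[ 0.0139535  -0.36807105 -6.38959259] [ 0.03687482 -0.02153409  0.00113649]
[ 0.48202315  0.16444205 -5.41913279] 0.2763056886003614 16.7583
```

View pics/s4.png

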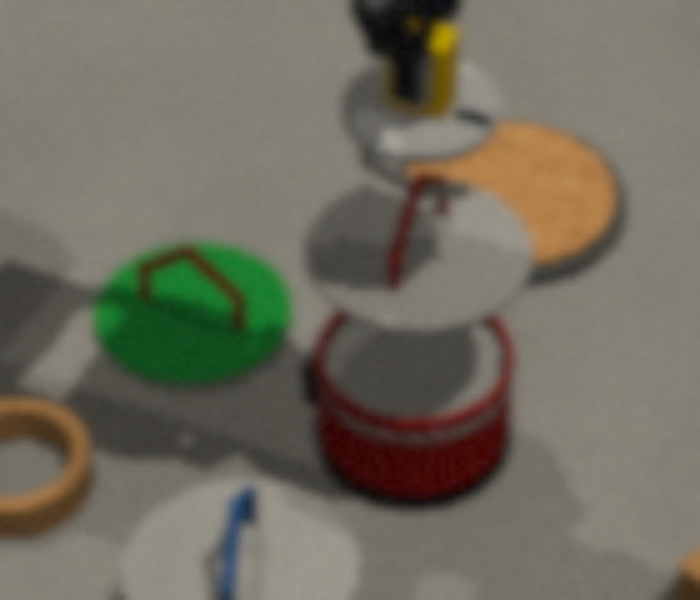

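View pics/w4.png

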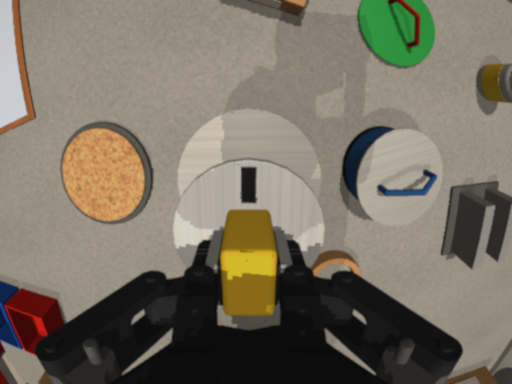

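The lid hangs level from the hook at (420,255), clear of the pot. The load rose about 3 N, which fits its mass. I'll carry it slowly to the rest and compare the lid's centre with the cork.

```bash
python3 - <<'E'
from h import *
p0=C+[0,0,.14]
arm.servo_line(tcp([p0[0],p0[1],D[2]+.135]),ori(CY),speed=.09);arm.sleep(.4)
arm.servo_line(tcp(C+[0,0,.10]),speed=.08);arm.sleep(.4)
# lid plate now expected at z ~ .10-.056+.015+.01=.069 top
p,P,u,v=wcloud();cv2.imwrite("pics/w5.png",p)
S=cv2.cvtColor(p,cv2.COLOR_BGR2HSV)[v,u].astype(int)[:,1]
r=P[:,:2]-C[:2]
m=(abs(P[:,2]-.069)<.008)&(np.hypot(*r.T)<.078)&(S<70);q=P[m]
A=np.c_[q[:,:2]-C[:2],np.ones(len(q))];print("wrist plane",np.linalg.lstsq(A,q[:,2],rcond=None)[0],m.sum())
c=cv2.minEnclosingCircle((q[:,:2]*1000).astype(np.float32));print(c)
p,d=cams.snapshot("top");cv2.imwrite("pics/t5.png",cv2.resize(p[170:280,80:200],None,fx=5,fy=5))
P,u,v=cloud("top",d);r=P[:,:2]-C[:2];m=(abs(P[:,2]-.069)<.008)&(np.hypot(*r.T)<.085);q=P[m]
A=np.c_[q[:,:2]-C[:2],np.ones(len(q))];print("top plane",np.linalg.lstsq(A,q[:,2],rcond=None)[0],m.sum());print(cv2.minEnclosingCircle((q[:,:2]*1000).astype(np.float32)))
print(t.current_eef_pos()-tcp(C),t.current_force(),t.current_time())
E
```

```text
wrist plane [ 0.00475792 -0.00499394  0.07083443] 6694
((518.2658081054688, 328.3394775390625), 68.14327239990234)
top plane [ 0.0058107  -0.00872682  0.07180778] 1263
((518.5203247070312, 325.4839782714844), 67.92964935302734)
[1.38379622e-06 1.46831122e-05 1.00003689e-01] [-0.24017197 -0.05746866 -6.25514858] 21.8417
```

View pics/w5.png

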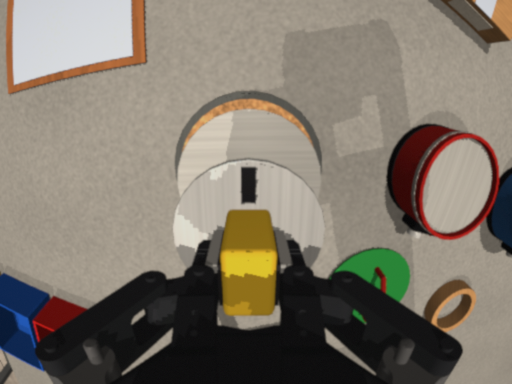

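View pics/t5.png

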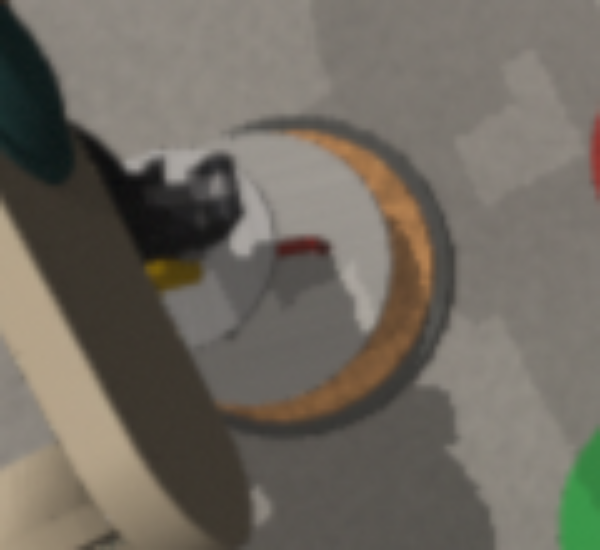

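The lid is level (tilt under 0.01) and centred on (0.518, 0.327) within about 2 mm. I'll set it down.

```bash
python3 - <<'E'
from h import *
arm.servo_line(tcp(C+[0,0,.062]),speed=.05);arm.sleep(.3)
arm.servo_line(tcp(C+[0,0,.048]),speed=.012);print(t.current_force())
arm.servo_line(tcp(C+[0,0,.028]),speed=.03);arm.sleep(.2);print(t.current_force(),t.current_time())
print(arm.servo_line(tcp(C+[0,0,.028]-.08*ex(CY)),speed=.05,f_stop=3),t.current_force(),t.current_eef_pos()-tcp(C))
p,d=cams.snapshot("scene");cv2.imwrite("pics/s6.png",cv2.resize(p[80:200,220:360],None,fx=5,fy=5))
print(t.current_time())
E
```

```text
[-0.03431966 -0.17783921 -2.76675771]
[-0.29027827  0.12924791 -2.94971766] 25.3833
False [ 0.3991833  -0.08539596 -2.12650055] [-0.0773492  -0.01976805  0.02796332]
27.1833
```

View pics/s6.png

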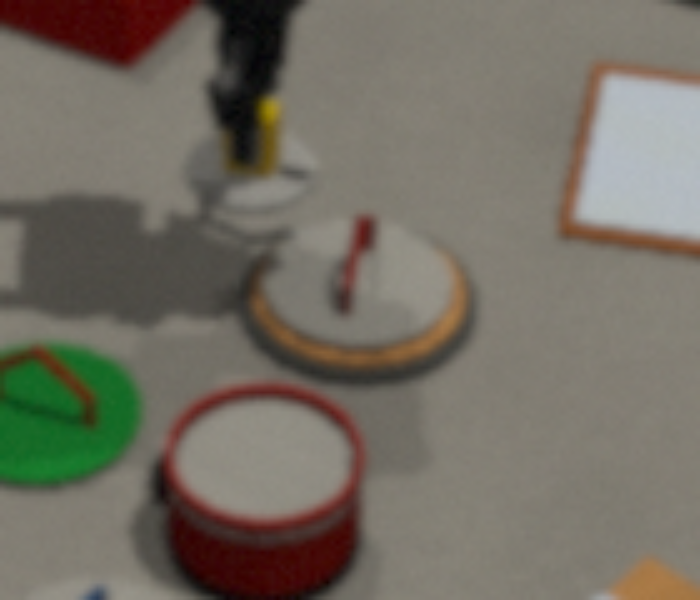

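The lid sits flat and centred on the cork at (355,285), and the hook is out at (245,240). Now I'll return the lifter.

```bash
python3 - <<'E'
from h import *
e=t.current_eef_pos()
arm.servo_line([e[0],e[1],.305],speed=.12)
arm.goto(tcp(L+[0,0,.19]),ori(LY))
arm.servo_line(tcp(L+[0,0,.10]),speed=.12);arm.sleep(.3)
p,P,u,v=wcloud();cv2.imwrite("pics/w7.png",p)
p,d=cams.snapshot("scene");cv2.imwrite("pics/s7.png",cv2.resize(p[210:310,110:230],None,fx=5,fy=5))
print(t.current_eef_pos()-tcp(L),t.current_force(),t.current_opening(),t.current_time())
E
```

```text
[ 5.50151076e-05 -5.55301453e-05  1.00236505e-01] [ 0.01672018 -0.5395413  -2.31978963] 0.2706334903281326 32.4917
```

View pics/w7.png

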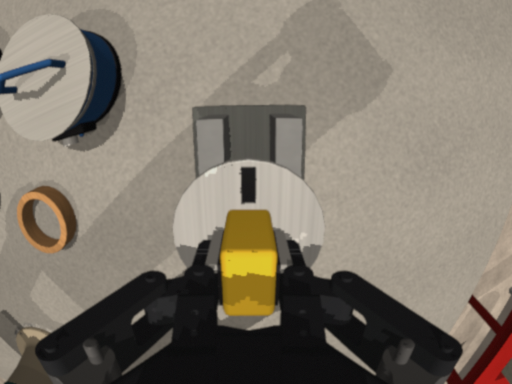

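View pics/s7.png

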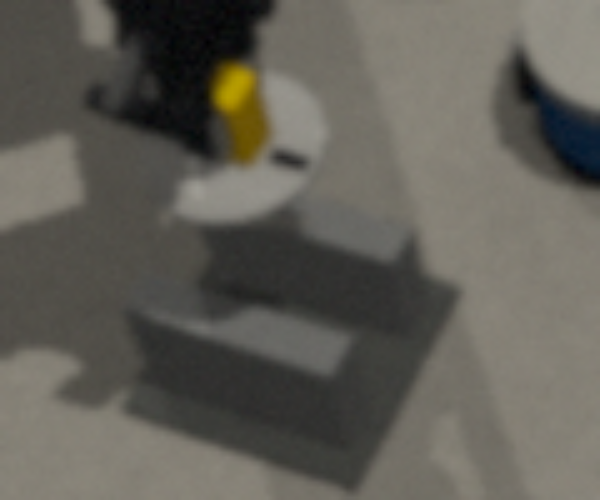

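The lifter hasn't shifted in the grip: the mark is at (248,185), as before. It is centred over the gap between the cheeks. I'll lower it, release and check.

```bash
python3 - <<'E'
from h import *
print(arm.servo_line(tcp(L+[0,0,.010]),speed=.08,f_stop=8))
print(arm.servo_line(tcp(L+[0,0,-.001]),speed=.012,f_stop=4),t.current_eef_pos()-tcp(L),t.current_force())
jaws.ungrasp();arm.sleep(.2)
arm.servo_line(tcp(L+[0,0,.06]),speed=.06)
arm.servo_line(tcp(L+[0,0,.17]),speed=.15);arm.sleep(.3)
p,P,u,v=wcloud();cv2.imwrite("pics/w8.png",p)
H,S,V=cv2.cvtColor(p,cv2.COLOR_BGR2HSV)[v,u].astype(int).T
m=(abs(H-28)<6)&(S>130)&(abs(P[:,2]-.141)<.006);print(P[m].mean(0),cv2.minAreaRect((P[m][:,:2]*1000).astype(np.float32)))
m=(abs(P[:,2]-.091)<.004)&(np.hypot(*(P[:,:2]-L[:2]).T)<.06)&(S<70)&(V>130);print(P[m].mean(0),cv2.minEnclosingCircle((P[m][:,:2]*1000).astype(np.float32)))
p,d=cams.snapshot("top");cv2.imwrite("pics/t8.png",p)
P,u,v=cloud("top",d);r=P[:,:2]-C[:2];m=(abs(P[:,2]-.025)<.006)&(np.hypot(*r.T)<.076);print("lid",np.median(P[m][:,2]),cv2.minEnclosingCircle((P[m][:,:2]*1000).astype(np.float32)))
p,d=cams.snapshot("scene");cv2.imwrite("pics/s8.png",p)
print(t.current_force(),t.current_time())
E
```

```text
False
True [-9.19184857e-05  7.83981673e-05  3.49232258e-04] [-0.97526909  0.31784623  5.32875133]
[ 0.5029485  -0.33904322  0.14034034] ((502.4723205566406, -338.9744567871094), (34.02866744995117, 20.35549545288086), 10.843433380126953)
[ 0.50522172 -0.33881281  0.09057731] ((501.8375549316406, -339.54669189453125), 45.207515716552734)
lid 0.025711835314129905 ((518.072265625, 325.8552551269531), 74.85960388183594)
[-0.36391602  0.42414518  0.32433809] 37.8417
```

View pics/s8.png

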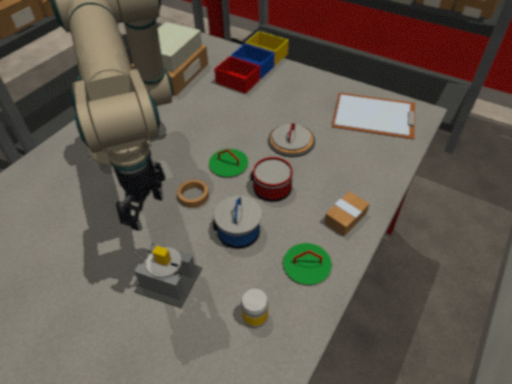

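View pics/t8.png

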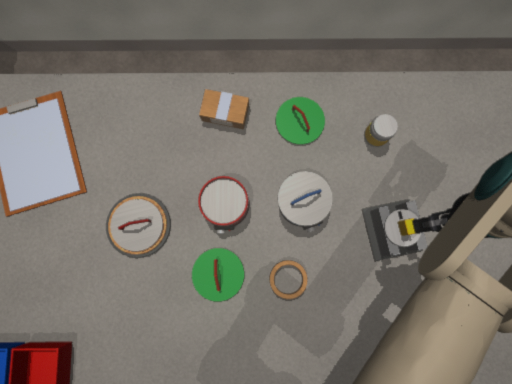

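Both views show everything in place: the red lid on the cork at (138,224) in the top view, the lifter upright in its stand at (405,228), and the blue lid still at (305,198). I'm handing the job in.

```bash
python3 -c "
from workcell import arm
arm.close_job()"
```

```text
the job is handed in; nothing more can be done
```

The red pot's lid now lies flat on the cork rest, the lifter is back upright in its stand, and the job is handed in. I hooked the lid by its red loop, and the gripper held only the lifter's handle. The lid stayed level on the way (tilt under 0.01 rad when checked just above the cork).

**Last checks:**
- **Lid:** its top is at 25.7 mm, where 25 mm was expected. Its centre was within about 2 mm of the rest's centre when measured just above the cork. The final circle fit was too large (75 mm radius, not 68), because it took in some of the cork, so it confirms the centring only roughly.
- **Lifter:** it is upright at the same heights and yaw as before, within about 2 mm of where it started.
- **Other items:** the blue pot's lid looks unmoved in the pictures.
- **Robot:** it is clear of everything, with about 0.6 N on the tool, and the clock read 37.8 s at the last check.

No check failed.

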